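# Put the television headset away

## Task

Hang the wireless headset over the bar of its stand: lower it gently until the middle of its padded headband rests squarely across the bar with one ear cup hanging freely on each side, and only then let go of it. Then switch its transmitter off: press the round power key on top of the flat box all the way down and let it spring back. Leave the napkin rings and the remote control where they are.

Things in the scene. Friction and masses are not known exactly. Their poses are not given: they have to be found in the camera images.
- headset: rigid black and grey over-ear headset, 0.26 kg, standing on its cups. Origin: midway between the cups at their undersides; z up, y from cup to cup, x across the band. 189 mm wide (y), 185 high. Band 28 mm wide (x), 13 thick, top at z = 185, flat for 27 mm (y) at the crown, curving down to the cups. Cups 78 mm deep (x), 92 high, at |y| = 47 to 95 mm; the gap between is open below. Both sides alike
- crown (a point): point on the headset: middle of the underside of the headband at the crown, which is to rest on the bar; 172 mm above the headset's origin, 13 mm below the band's top; axes as the headset's
- stand: headphone stand that does not move, a T: base plate 140 (x) x 110 (y) x 14 mm, one post 14 mm thick from its middle, and on top a horizontal round bar 24 mm thick along the stand's x axis. Origin: centre of the base's underside, z up. Both bar ends are free: the band can come over the bar from an end or from above, the post passing between the cups; either way round will do
- bar (a point): top of the stand's bar at its middle, 205 mm above the table; x along the bar, z up. The bar reaches 72 mm either way along x, then ends in collars 30 mm thick and 7 mm long, standing 3 mm higher than the bar
- transmitter: the headset's transmitter, a flat black box that does not move, 110 (x) x 130 (y) x 32 mm high, with vent slots, and one round grey key in the middle of its top. Origin: centre of its underside; z up
- key_top (a point): centre of the top of the power key, a round grey push button 24 mm across on the transmitter; it stands 8 mm above the box's top, at 40 mm above the table, and moves down with the key
- power_key (a joint): how far the power key is pressed, in m: 0 released, 0.005 fully down; it needs 4 N to go fully down and springs back when let go
- ring_a: lacquered wooden napkin ring standing on the table, leave it alone: barrel-shaped, 65 mm across, 40 mm high; origin: centre of its underside
- ring_b: a second napkin ring like the first, leave it alone; 65 mm across, 40 mm high; origin: centre of its underside
- remote: television remote control lying on the table, leave it alone: black, 165 (x) x 46 (y) x 20 mm high with its keys; origin: centre of its underside
Things that resemble listed ones, but are neither listed nor needed, are in the scene too. What is shaped like the transmitter but blue is not meant. What is shaped like the stand but green is not meant.

How it is judged:
By the outcome, as a careful person would: the job done as asked, in the order asked, and still so for the second after the job is handed in, with the robot touching nothing.
It also fails if it takes over 54 s, if anything falls off the work surface, if the arm or the gripper's body presses on something with over 40 N, if the wrist force passes 120 N, or if a joint passes its speed limit or range.

## Robot

A 6-joint arm with a two-finger parallel gripper is mounted at the origin on the work surface. World frame = base frame: x ahead of the robot, y to its left, z up, the work surface at z = 0. Lengths are in m, angles in rad, forces in N, time in s.
With the tool pointing down it reaches from about 0.425 to 0.95 m from the base axis. Payload 3.5 kg.
Tool frame: the origin (TCP) lies on the centre line of the jaws, within the pads' length; the fingertips stand 19 mm ahead of it and the grasp point (between the pads) is the TCP; z points along the fingers, y is the line along which they close (so a half turn about z gives the same grasp; the last joint's range is limited). The gripper opens to 85 mm and grips with 20 to 120 N. Pads are 22 mm wide; open, the fingers measure 114 mm over their backs; the gripper's body (76 mm by 85 mm) begins 54 mm behind the grasp point. The pads swing forward as they close: fully open they stand 13 mm farther back than shut.
Start: joints at [1.143, 0.286, 1.577, -0, 1.279, -0.15], TCP at [0.185, 0.649, 0.25] pointing down, gripper open.
Joint ranges: [-2.77, 2.77], [-0.9, 2.22], [0.21, 2.48], [-1.53, 4.67], [0.24, 2.81], [-2.84, 2.84]. Speed limits (rad/s): [2.79, 2.79, 3.14, 3.14, 3.14, 3.14].

## Interface

Orientations are given as a unit quaternion [x, y, z, w].
In Python, from plant import ctrl, imaging gives the robot as it stands. The module is installed in compiled form; this text tells all that it offers.
- The arm moves only by the shell command python3 -m handwheel 'ROWS' [OPENING] [FORCE]. ROWS is JSON, one flat list of numbers, 6 for each row, row after row: the shift along the world's x, y, z in units of 150 mm (1.0 is 150 mm), then the turn, a rotation vector about the world's x, y, z in units of 90 degrees (1.0 is 90 degrees). In form: [tx, ty, tz, rx, ry, rz, tx, ty, tz, rx, ry, rz, ...]. A call has 1 to 5 rows; each row shifts and turns the commanded pose from where the row before left it; what a row does not reach is not made up. A row lasts 1/12 s, in which the tool goes at most 41.7 mm and 7.16 degrees, less where a joint would pass 70% of its speed; a pose out of reach is approached as far as the arm can. A call with a number of a shift or a turn outside -1 to 1 is refused whole. A call with a gripper value outside its range is refused whole. OPENING is the opening, from 0 (shut) to 1 (fully open), set as the call begins (- or left out, the last holds). The fingers move at their own pace and stop on an object; FORCE is the grip in N (left out, the last holds). Time passes only in rows, so rows that do not move let the fingers close. It gives the time, the measured TCP pose, the force, the opening and the grip force at its end, in the units of the state.
- ctrl.get_state(): the state, without advancing time (a new reading comes with each control period).
- imaging.read_camera(name): name is "side" or "top" or "wrist"; returns (picture, depth): 420x560x3 uint8, blue, green, red; 420x560 float32, m along the optical axis (not along the pixel's ray), 0 where there is no reading.
- imaging.get_calibration(name): a dict with "fovy" (degrees; the focal length in pixels is half the picture's height over the tangent of half this angle, whatever the lens; pixels are square), "cx", "cy" (the principal point, pixels), "R" (3x3) and "t" (3): a world point X has camera coordinates R X + t. Camera axes: x right, y down, z forward; pixel columns grow to the right and rows downward; lengths in m; the calibration is good to about 2 mm. A picture is of the moment at which its call begins: read the wrist's pose just before it. get_calibration takes no time and is no camera call; for the wrist camera it gives the pose at the moment of the call.
- ctrl.sign_off(): hands the job in; it is judged then, once.
The state is a dict: "time": time; "qpos": joint angles; "dq": joint speeds; "joint_efforts": joint torques, N m; "eef_pos": TCP position; "tcp_rot": TCP orientation; "contact_force": force on the tool from outside, world axes, zero at the start; "wrist_torque": the same for the moment, N m; "opening": opening from 0.0 (shut) to 1.0 (fully open); "finger_force": force on a finger pad.
Only numpy, scipy, OpenCV 4.12 (cv2) and the standard library are available. Lean on these libraries where they do the work, as an engineer would, in place of code of your own. Each camera call takes 0.05 s, during which the arm holds its last target. There are 200 camera calls.

## Working session

There is one attempt and no reset: what is moved stays moved. The work goes in short steps, Python scripts to look and compute and a shell command to move; the robot and the scene stay as the last step left them, time stands still between calls to the robot, and variables do not carry over. Pictures are saved under pics/ and viewed, at most 10 in all, crops included, and the job is handed in when it is done.

```bash
mkdir -p pics
cat > h.py <<'E'
import numpy as np, cv2
from plant import ctrl, imaging
def cal(n):
    c=imaging.get_calibration(n); f=210/np.tan(np.radians(c["fovy"])/2)
    return f,c["cx"],c["cy"],np.array(c["R"]),np.array(c["t"])
def shot(n,name):
    c=cal(n); im,d=imaging.read_camera(n); cv2.imwrite(f"pics/{name}.png",im); np.savez(f"pics/{name}.npz",im=im,d=d,f=c[0],cx=c[1],cy=c[2],R=c[3],t=c[4]); return im,d
def load(name):
    z=np.load(f"pics/{name}.npz"); return z["im"],z["d"],(float(z["f"]),float(z["cx"]),float(z["cy"]),z["R"],z["t"])
def cloud(d,c):
    f,cx,cy,R,t=c; v,u=np.mgrid[:d.shape[0],:d.shape[1]]
    P=np.stack([(u-cx)/f*d,(v-cy)/f*d,d],-1); W=(P-t)@R; W[d<=0]=np.nan; return W
def ray(u,v,z,c):
    f,cx,cy,R,t=c; r=R.T@np.array([(u-cx)/f,(v-cy)/f,1]); o=-R.T@t; return o+r*(z-o[2])/r[2]
E
python3 - <<'E'
from h import *
s=ctrl.get_state(); print(s)
a,_=shot("top","top0"); b,_=shot("side","side0")
for n in("top","side"): print(cal(n))
E
```

```text
{'time': 0.0, 'qpos': array([ 1.14297182e+00,  2.87206195e-01,  1.57816215e+00,  2.27826426e-05,
        1.27858974e+00, -1.50026872e-01]), 'dq': array([-2.15869588e-04, -9.72424936e-05,  1.47662544e-03, -7.55450859e-04,
        6.89816195e-04, -1.78866658e-05]), 'joint_efforts': array([-2.17748944e-03, -4.05978084e+01, -2.92628253e+01, -1.80929464e-04,
        5.85545087e-03,  1.13645490e-05]), 'eef_pos': array([0.18484189, 0.64857112, 0.24892813]), 'tcp_rot': array([ 1.38455789e-01,  9.90367909e-01, -1.13058546e-03, -3.47434917e-04]), 'contact_force': array([0.28886669, 0.26923449, 0.90945512]), 'wrist_torque': array([-0.0127909 , -0.07060603,  0.01160154]), 'finger_force': 0.0, 'opening': 0.9988365419573095}
(np.float64(424.6864259295206), 279.51887069463646, 215.50042738188438, array([[-0.011655  , -0.99951092,  0.02901866],
       [-0.98665138,  0.00678125, -0.16270545],
       [ 0.16242909, -0.03052764, -0.98624787]]), array([-0.02485701,  0.53984597,  1.05377995]))
(np.float64(452.2555897299341), 280.01126253523194, 206.8226848107907, array([[-0.99877161, -0.04821492, -0.01142744],
       [-0.02358353,  0.66537475, -0.74613689],
       [ 0.04357846, -0.74495085, -0.66569449]]), array([0.52783112, 0.1412393 , 1.11887535]))
```

View pics/top0.png

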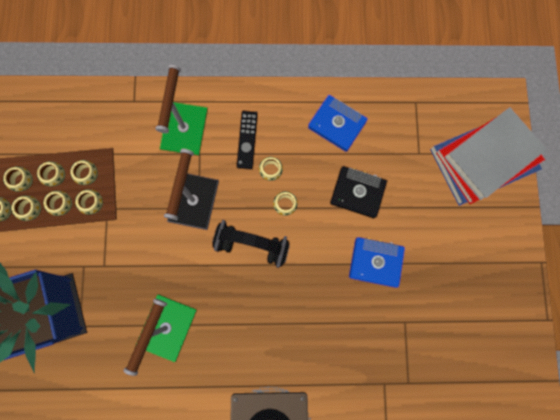

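View pics/side0.png

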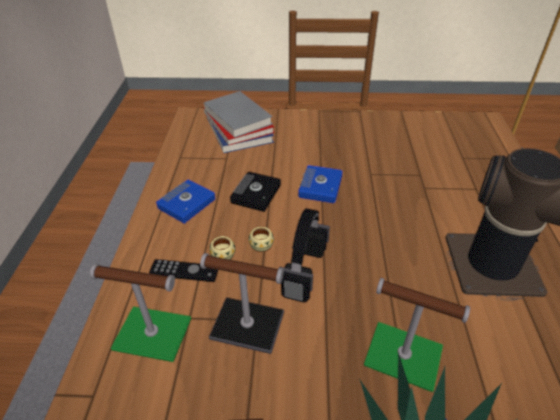

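The top view shows the black stand (bar from (186,153) to (172,216)), the headset at (251,243), the black transmitter with its key at (360,190), the rings at (271,168) and (285,203), and the remote at (247,140). Green stands and blue boxes are decoys. In the side view, the black stand's bar runs from (205,262) to (283,273), the headset is at (305,255), and the key is at (256,187).

Run:
```python
from h import *
for n,box in (("top0",dict(bar=(160,145,200,225),head=(208,215,295,270),tx=(325,160,392,222))),("side0",dict(bar=(195,250,290,285),head=(278,205,332,305),tx=(225,165,285,213)))):
    im,d,c=load(n); W=cloud(d,c); hsv=cv2.cvtColor(im,cv2.COLOR_BGR2HSV).astype(int)
    for k,(a,b,e,f) in box.items():
        w=W[b:f,a:e].reshape(-1,3); 
        def rep(lab,q):
            if len(q)<8: print(n,k,lab,len(q));return
            (cx,cy),(s1,s2),an=cv2.minAreaRect(q[:,:2].astype(np.float32)); m=q.mean(0)
            ev,V=np.linalg.eigh(np.cov(q[:,:2].T)); v=V[:,1]
            print(n,k,lab,len(q),"rect",np.round([cx,cy,s1,s2],4),"mean",m.round(4),"z98",np.percentile(q[:,2],98).round(4),"ang",np.degrees(np.arctan2(v[1],v[0])).round(1))
        z=w[:,2]
        if k=="bar": rep("bar",w[(z>.18)&(z<.23)]); rep("base",w[(z>.008)&(z<.03)])
        if k=="head": rep("crown",w[(z>.165)&(z<.2)]); rep("all",w[(z>.03)&(z<.2)]); rep("cups",w[(z>.06)&(z<.1)])
        if k=="tx": rep("box",w[(z>.027)&(z<.036)]); rep("key",w[(z>.037)&(z<.05)])
```

```text
top0 bar bar 796 rect [0.5883 0.2002 0.0291 0.158 ] mean [0.5864 0.1985 0.2024] z98 0.2085 ang 167.9
top0 bar base 1138 rect [0.6326 0.2367 0.2202 0.1064] mean [0.6136 0.2139 0.0138] z98 0.0191 ang -173.8
top0 head crown 555 rect [0.4646 0.0436 0.1024 0.0282] mean [0.4641 0.0432 0.1792] z98 0.1875 ang 75.0
top0 head all 1539 rect [0.4644 0.0442 0.1904 0.0775] mean [0.4614 0.0422 0.1275] z98 0.1867 ang 75.2
top0 head cups 697 rect [0.4641 0.0444 0.1904 0.0773] mean [0.4599 0.043  0.0843] z98 0.0958 ang 75.3
top0 tx box 1768 rect [ 0.6067 -0.2425  0.1293  0.1098] mean [ 0.6059 -0.2414  0.0317] z98 0.0354 ang 70.0
top0 tx key 70 rect [ 0.6071 -0.2409  0.1098  0.0853] mean [ 0.6078 -0.2433  0.0397] z98 0.0435 ang 102.4
side0 bar bar 1072 rect [0.5901 0.2023 0.0291 0.1582] mean [0.5887 0.2066 0.2011] z98 0.2081 ang 168.2
side0 bar base 391 rect [0.6666 0.0195 0.1763 0.0757] mean [0.6954 0.058  0.0188] z98 0.0288 ang 45.7
side0 head crown 474 rect [0.4851 0.1148 0.2448 0.0288] mean [0.4723 0.0692 0.1802] z98 0.1963 ang 74.3
side0 head all 2296 rect [0.4747 0.0976 0.2808 0.0767] mean [0.4689 0.0773 0.1049] z98 0.187 ang 70.7
side0 head cups 967 rect [0.4677 0.0505 0.1831 0.0778] mean [0.4647 0.0742 0.0813] z98 0.0968 ang 70.3
side0 tx box 1018 rect [ 0.6078 -0.241   0.1341  0.1109] mean [ 0.6087 -0.2345  0.0326] z98 0.0357 ang 67.8
side0 tx key 53 rect [ 0.6149 -0.2425  0.1004  0.0703] mean [ 0.6099 -0.2416  0.0399] z98 0.0432 ang 94.8
```

```bash
python3 -m handwheel '[0.16,-0.15,0.1,0,0,-0.078,0.16,-0.15,0.1,0,0,-0.078,0.16,-0.15,0.1,0,0,-0.078,0.16,-0.15,0.1,0,0,-0.078,0.16,-0.15,0.1,0,0,-0.078]' 0.6 60
python3 -m handwheel '[0.16,-0.2,0,0,0,-0.078,0.16,-0.2,0,0,0,-0.078,0.16,-0.2,0,0,0,-0.078,0.16,-0.2,0,0,0,-0.078,0.16,-0.2,0,0,0,-0.078]'
python3 -m handwheel '[0.05,-0.26,0,0,0,-0.042,0.05,-0.26,0,0,0,-0.042,0.05,-0.26,0,0,0,-0.042,0.05,-0.26,0,0,0,-0.042,0.05,-0.26,0,0,0,-0.042]'
python3 -m handwheel '[0,-0.245,0,0,0,0,0,-0.245,0,0,0,0,0,-0.245,0,0,0,0,0,-0.245,0,0,0,0,0,0,0,0,0,0]'
python3 - <<'E'
from h import *
s=ctrl.get_state(); print(s["time"],s["eef_pos"],s["tcp_rot"],s["opening"],s["qpos"])
im,d=shot("wrist","w1"); W=cloud(d,cal("wrist")); z=W[...,2]
m=(z>.165)&(z<.2); q=W[m]; print(q.shape, cv2.minAreaRect(q[:,:2].astype(np.float32)), q[:,2].max(), np.percentile(q[:,2],[50,90,97]))
E
```

```text
time: 0.52
eef_pos: [0.3057, 0.5353, 0.3253]
tcp_rot: [0.433, 0.901, -0.001, -0.0]
contact_force: [1.7, 0.4, 0.6]
opening: 0.601
finger_force: 0.0
time: 0.93
eef_pos: [0.4256, 0.3849, 0.3248]
tcp_rot: [0.685, 0.729, -0.0, -0.0]
contact_force: [0.8, 0.8, 0.8]
opening: 0.599
finger_force: 0.0
time: 1.35
eef_pos: [0.4623, 0.1898, 0.3248]
tcp_rot: [0.794, 0.607, -0.0, -0.0]
contact_force: [0.0, 0.1, -0.2]
opening: 0.599
finger_force: 0.0
time: 1.77
eef_pos: [0.4624, 0.0396, 0.3248]
tcp_rot: [0.795, 0.606, -0.001, 0.001]
contact_force: [0.8, 0.1, -0.0]
opening: 0.6
finger_force: 0.0
1.7667 [0.46236255 0.03963261 0.32483371] [ 0.79548899  0.60596651 -0.00108648  0.00082222] 0.5996582036371916 [-0.13229998 -0.24644251  1.9830011  -0.00273584  1.40541409  0.13698526]
(3966, 3) ((0.4159757196903229, 0.13004468381404877), (0.08892488479614258, 0.27982813119888306), 29.377281188964844) 0.19997106566883394 [0.18310643 0.18765154 0.1969622 ]
```

View pics/w1.png

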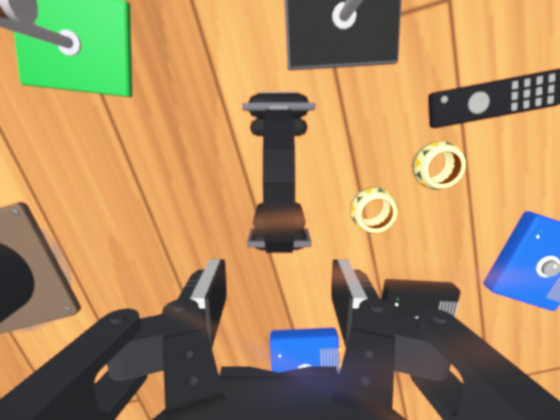

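The wrist view shows the band running vertically at (279,170), square between the fingers at (205,290) and (350,290). Now I'll measure the band itself from this place.

Run:
```python
from h import *
for n,(a,b,e,f) in (("w1",(240,85,320,255)),("top0",(208,215,295,270))):
    im,d,c=load(n); W=cloud(d,c)[b:f,a:e].reshape(-1,3)
    for lo,hi in((.16,.195),(.176,.195),(.05,.195)):
        q=W[(W[:,2]>lo)&(W[:,2]<hi)]; r=cv2.minAreaRect(q[:,:2].astype(np.float32)); print(n,lo,len(q),np.round(r[0],4),np.round(r[1],4),round(r[2],1))
    q=W[(W[:,2]>.17)&(W[:,2]<.195)]
    m=np.array([.4643,.0437]); h=np.array([np.cos(1.312),np.sin(1.312)]); s=(q[:,:2]-m)@h
    print("ztop",np.median(q[np.abs(s)<.012,2]),[ (round(x,3),round(float(np.median(q[np.abs(s-x)<.004,2])),4)) for x in np.arange(-.04,.045,.01)])
# two-view ray check of crown centre: side mask of dark pixels
```

```text
w1 0.16 3670 [0.4635 0.0445] [0.1104 0.0279] 74.8
w1 0.176 2529 [0.4634 0.0439] [0.0755 0.0279] 74.7
w1 0.05 7279 [0.4639 0.0462] [0.185  0.0779] 74.8
ztop 0.18557174095862156 [(np.float64(-0.04), 0.1741), (np.float64(-0.03), 0.1788), (np.float64(-0.02), 0.1836), (np.float64(-0.01), 0.1856), (np.float64(0.0), 0.1856), (np.float64(0.01), 0.1855), (np.float64(0.02), 0.183), (np.float64(0.03), 0.1783), (np.float64(0.04), 0.1734)]
top0 0.16 607 [0.4645 0.0435] [0.112  0.0282] 74.8
top0 0.176 389 [0.4644 0.0435] [0.0779 0.0282] 74.4
top0 0.05 1516 [0.4644 0.0442] [0.1904 0.0775] 74.8
ztop 0.18491446435258682 [(np.float64(-0.04), 0.1738), (np.float64(-0.03), 0.1778), (np.float64(-0.02), 0.1826), (np.float64(-0.01), 0.1844), (np.float64(0.0), 0.1849), (np.float64(0.01), 0.1853), (np.float64(0.02), 0.1828), (np.float64(0.03), 0.1789), (np.float64(0.04), 0.1732)]
```

```bash
python3 -m handwheel '[0,0,-0.2,0,0,0,0,0,-0.2,0,0,0,0,0,-0.2,0,0,0,0,0,-0.1,0,0,0,0,0,0,0,0,0]'; python3 -m handwheel '[0,0,0,0,0,0,0,0,0,0,0,0]'
```

```text
time: 2.23
eef_pos: [0.4596, 0.0461, 0.2153]
tcp_rot: [0.793, 0.609, -0.003, -0.004]
contact_force: [-0.7, 0.3, -0.1]
opening: 0.601
finger_force: 0.0
time: 2.4
eef_pos: [0.4634, 0.0453, 0.2218]
tcp_rot: [0.793, 0.609, 0.001, 0.001]
contact_force: [0.5, 0.5, -0.3]
opening: 0.601
finger_force: 0.0
```

```bash
python3 -m handwheel '[0,-0.005,-0.04,0,0,0,0,0,-0.04,0,0,0,0,0,-0.04,0,0,0,0,0,-0.04,0,0,0,0,0,-0.02,0,0,0]'; python3 -m handwheel '[0,0,0,0,0,0,0,0,0,0,0,0,0,0,0,0,0,0,0,0,0,0,0,0]'
python3 - <<'E'
from h import *
shot("wrist","w2");shot("side","s2")
E
```

```text
time: 2.82
eef_pos: [0.4621, 0.0439, 0.1922]
tcp_rot: [0.793, 0.609, -0.001, -0.001]
contact_force: [-0.6, -0.1, 0.7]
opening: 0.597
finger_force: 0.0
time: 3.15
eef_pos: [0.4628, 0.0438, 0.1937]
tcp_rot: [0.793, 0.609, 0.0, 0.0]
contact_force: [-0.0, 0.6, 0.3]
opening: 0.602
finger_force: 0.0
```

View pics/w2.png

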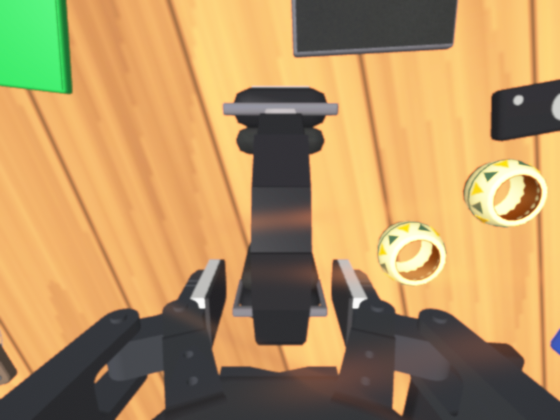

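Run:
```python
from h import *
im,d,c=load("w2"); W=cloud(d,c)
for nm,(a,b,e,f) in dict(L=(185,255,228,330),R=(332,255,375,330)).items():
    q=W[b:f,a:e].reshape(-1,3); q=q[(q[:,2]>.12)&(q[:,2]<.3)]; print(nm,len(q),"zmin pct",np.percentile(q[:,2],[0,1,3,10]).round(4)); t=q[q[:,2]<np.percentile(q[:,2],3)+.002]; print(t.min(0).round(4),t.max(0).round(4),t.mean(0).round(4))
q=W[90:345,240:325].reshape(-1,3); q=q[(q[:,2]>.17)&(q[:,2]<.195)]; r=cv2.minAreaRect(q[:,:2].astype(np.float32)); print(r)
h=np.array([np.cos(1.306),np.sin(1.306)]);s=(q[:,:2]-[.464,.0437])@h
print([(round(x,3),round(float(np.median(q[np.abs(s-x)<.003,2])),4)) for x in np.arange(-.04,.045,.01)])
```

```text
L 2480 zmin pct [0.1786 0.1804 0.1828 0.1878]
[0.4339 0.0397 0.1786] [0.4401 0.0626 0.1848] [0.4373 0.0532 0.1822]
R 2546 zmin pct [0.1786 0.1815 0.1838 0.1884]
[0.484  0.0265 0.1786] [0.4995 0.0476 0.1858] [0.4892 0.0408 0.1832]
((0.4636367857456207, 0.04495881497859955), (0.09049662947654724, 0.02811775542795658), 74.84752655029297)
[(np.float64(-0.04), 0.1741), (np.float64(-0.03), 0.1788), (np.float64(-0.02), 0.1834), (np.float64(-0.01), 0.1856), (np.float64(0.0), 0.1855), (np.float64(0.01), 0.1855), (np.float64(0.02), 0.1831), (np.float64(0.03), 0.1783), (np.float64(0.04), 0.1736)]
```

```bash
python3 -m handwheel '[0.006,0,-0.014,0,0,0,0,0,0,0,0,0,0,0,0,0,0,0,0,0,0,0,0,0]'
python3 -m handwheel '[0,0,0,0,0,0,0,0,0,0,0,0,0,0,0,0,0,0,0,0,0,0,0,0,0,0,0,0,0,0]' 0.2 60;python3 -m handwheel '[0,0,0,0,0,0,0,0,0,0,0,0,0,0,0,0,0,0,0,0,0,0,0,0,0,0,0,0,0,0]'
```

```text
time: 3.58
eef_pos: [0.4635, 0.0439, 0.1912]
tcp_rot: [0.793, 0.609, -0.0, -0.0]
contact_force: [-0.8, 0.9, -0.0]
opening: 0.602
finger_force: 0.0
time: 4.0
eef_pos: [0.4639, 0.0438, 0.1916]
tcp_rot: [0.793, 0.609, 0.0, 0.0]
contact_force: [0.8, -0.4, 1.0]
opening: 0.308
finger_force: 62.5
time: 4.42
eef_pos: [0.4638, 0.0438, 0.1916]
tcp_rot: [0.793, 0.609, 0.0, 0.0]
contact_force: [1.3, -0.2, 2.5]
opening: 0.309
finger_force: 62.7
```

```bash
python3 -m handwheel '[0,0,0.03,0,0,0,0,0,0.04,0,0,0,0,0,0.05,0,0,0,0,0,0.05,0,0,0,0,0,0.03,0,0,0]'; python3 -m handwheel '[0,0,0,0,0,0,0,0,0,0,0,0]'
python3 - <<'E'
from h import *
im,d=shot("wrist","w3"); W=cloud(d,cal("wrist")); z=W[90:350,225:335].reshape(-1,3); q=z[z[:,2]>.17]
s=ctrl.get_state(); print(s["eef_pos"])
h=np.array([np.cos(1.306),np.sin(1.306)]);s=(q[:,:2]-[.464,.0437])@h
print([(round(x,3),round(float(np.median(q[np.abs(s-x)<.003,2])),4)) for x in np.arange(-.04,.065,.01)])
E
```

```text
time: 4.83
eef_pos: [0.4636, 0.0439, 0.2223]
tcp_rot: [0.793, 0.609, 0.0, 0.0]
contact_force: [0.6, 0.3, -3.5]
opening: 0.308
finger_force: 62.1
time: 5.0
eef_pos: [0.4636, 0.0439, 0.2217]
tcp_rot: [0.793, 0.609, 0.0, 0.0]
contact_force: [0.1, 0.2, -2.5]
opening: 0.307
finger_force: 62.1
[0.46333638 0.04389937 0.22119396]
[(np.float64(-0.04), 0.2038), (np.float64(-0.03), 0.2084), (np.float64(-0.02), 0.2131), (np.float64(-0.01), 0.2154), (np.float64(0.0), 0.2156), (np.float64(0.01), 0.2297), (np.float64(0.02), 0.2128), (np.float64(0.03), 0.208), (np.float64(0.04), 0.2033), (np.float64(0.05), 0.1942), (np.float64(0.06), 0.1834)]
```

```bash
python3 -m handwheel '[0,0,0.08,0,0,0,0,0,0.15,0,0,0,0,0,0.18,0,0,0,0,0,0.18,0,0,0,0,0,0.18,0,0,0]'; python3 -m handwheel '[0,0,0.18,0,0,0,0,0,0.18,0,0,0,0,0,0.14,0,0,0,0,0,0.06,0,0,0,0,0,0,0,0,0]'
python3 -m handwheel '[0.06,0.07,0,0,0,0.007,0.1,0.13,0,0,0,0.007,0.11,0.14,0,0,0,0.007,0.11,0.14,0,0,0,0.007,0.11,0.14,0,0,0,0.008]';python3 -m handwheel '[0.11,0.14,0,0,0,0,0.11,0.14,0,0,0,0,0.08,0.09,0,0,0,0,0.047,0.057,0,0,0,0,0,0,0,0,0,0]';python3 -m handwheel '[0,0,0,0,0,0,0,0,0,0,0,0,0,0,0,0,0,0,0,0,0,0,0,0]'
python3 - <<'E'
from h import *
shot("wrist","w4");shot("side","s4");shot("top","t4")
print(ctrl.get_state()["eef_pos"]); cv2.imwrite("pics/m4.png",np.hstack([cv2.resize(cv2.imread(f"pics/{n}.png"),(400,300)) for n in("w4","s4")]))
E
```

```text
time: 5.47
eef_pos: [0.4631, 0.0439, 0.3383]
tcp_rot: [0.793, 0.609, -0.0, -0.0]
contact_force: [0.7, -0.1, -2.4]
opening: 0.309
finger_force: 62.1
time: 5.88
eef_pos: [0.4641, 0.0438, 0.424]
tcp_rot: [0.793, 0.609, 0.002, 0.002]
contact_force: [-0.5, 0.6, -2.1]
opening: 0.307
finger_force: 62.1
time: 6.3
eef_pos: [0.5373, 0.1386, 0.4175]
tcp_rot: [0.776, 0.631, -0.002, -0.002]
contact_force: [-0.3, -0.1, -2.2]
opening: 0.305
finger_force: 62.1
time: 6.72
eef_pos: [0.5895, 0.2029, 0.417]
tcp_rot: [0.775, 0.632, -0.002, -0.002]
contact_force: [-1.0, -0.0, -2.0]
opening: 0.309
finger_force: 62.1
time: 7.05
eef_pos: [0.5887, 0.2002, 0.4212]
tcp_rot: [0.776, 0.63, 0.0, 0.0]
contact_force: [-0.7, -0.3, -2.7]
opening: 0.307
finger_force: 62.1
[0.5888075  0.20042823 0.42123865]
```

View pics/m4.png

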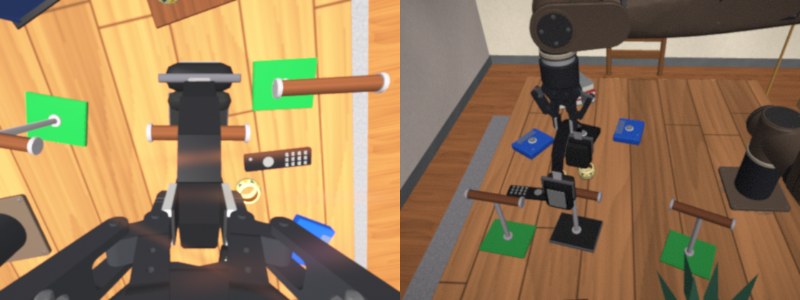

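The composite shows the headset held level above the black stand. The bar's collared ends are visible in the wrist view at about (150,132) and (247,132). I'll measure the bar's centre and direction from here.

Run:
```python
from h import *
im,d,c=load("w4"); W=cloud(d,c)
q=W[160:205,195:365].reshape(-1,3); q=q[(q[:,2]>.17)&(q[:,2]<.22)]
r=cv2.minAreaRect(q[:,:2].astype(np.float32)); print(len(q),r,np.percentile(q[:,2],[50,90,99]))
b=q[np.abs((q[:,:2]-np.array(r[0]))@[.978,-.208])<.065]; print(np.percentile(b[:,2],[50,95,99]))
ev,V=np.linalg.eigh(np.cov(q[:,:2].T)); print(np.degrees(np.arctan(V[1,1]/V[0,1])))
# band
q=W[90:380,225:335].reshape(-1,3); q=q[(q[:,2]>.39)&(q[:,2]<.418)]; r=cv2.minAreaRect(q[:,:2].astype(np.float32)); print("band",r)
h=np.array([np.cos(1.361),np.sin(1.361)]);s=(q[:,:2]-[.5888,.2004])@h
print([(round(x,3),round(float(np.median(q[np.abs(s-x)<.003,2])),4)) for x in np.arange(-.04,.045,.01)])
s=ctrl.get_state()["tcp_rot"]; print(np.degrees(np.arctan2(2*s[1]**2-1,2*s[0]*s[1])))
```

```text
1880 ((0.587123692035675, 0.2000448852777481), (0.028878342360258102, 0.15774933993816376), 77.72893524169922) [0.20402649 0.2064768  0.20849445]
[0.20378941 0.20614978 0.20664491]
-12.200341174336382
band ((0.588232696056366, 0.20033147931098938), (0.10910157859325409, 0.05067973956465721), 78.059814453125)
[(np.float64(-0.04), 0.4038), (np.float64(-0.03), 0.4084), (np.float64(-0.02), 0.4131), (np.float64(-0.01), 0.4151), (np.float64(0.0), 0.4151), (np.float64(0.01), 0.415), (np.float64(0.02), 0.4125), (np.float64(0.03), 0.4079), (np.float64(0.04), 0.4032)]
-11.813951421326763
```

```bash
python3 -m handwheel '[0,0,-0.06,0,0,0,0,0,-0.12,0,0,0,0,0,-0.15,0,0,0,0,0,-0.15,0,0,0,0,0,-0.15,0,0,0]';python3 -m handwheel '[0,0,-0.15,0,0,0,0,0,-0.15,0,0,0,0,0,-0.12,0,0,0,0,0,-0.08,0,0,0,0,0,-0.04,0,0,0]';python3 -m handwheel '[0,0,-0.03,0,0,0,0,0,0,0,0,0,0,0,0,0,0,0,0,0,0,0,0,0,0,0,0,0,0,0]'
```

```text
time: 7.62
eef_pos: [0.5887, 0.2008, 0.3247]
tcp_rot: [0.776, 0.631, -0.0, -0.0]
contact_force: [0.1, 0.0, -3.7]
opening: 0.308
finger_force: 62.1
time: 8.03
eef_pos: [0.5878, 0.2006, 0.2422]
tcp_rot: [0.776, 0.631, -0.002, -0.001]
contact_force: [-0.5, 0.6, -2.7]
opening: 0.304
finger_force: 62.1
time: 8.45
eef_pos: [0.5897, 0.2011, 0.2422]
tcp_rot: [0.776, 0.631, 0.001, 0.001]
contact_force: [0.5, -0.1, -2.6]
opening: 0.308
finger_force: 62.1
```

```bash
python3 -m handwheel '[0,0,-0.03,0,0,0,0,0,-0.03,0,0,0,0,0,-0.02,0,0,0,0,0,-0.01,0,0,0,0,0,0,0,0,0]';python3 -m handwheel '[0,0,0,0,0,0,0,0,0,0,0,0]'
for i in 1 2; do python3 -m handwheel '[0,0,-0.006,0,0,0,0,0,0,0,0,0,0,0,0,0,0,0]'; done
```

```text
time: 8.87
eef_pos: [0.5886, 0.2008, 0.2262]
tcp_rot: [0.776, 0.631, -0.001, -0.0]
contact_force: [0.3, -0.1, -1.6]
opening: 0.311
finger_force: 62.1
time: 9.03
eef_pos: [0.5891, 0.2009, 0.2273]
tcp_rot: [0.776, 0.631, 0.0, 0.0]
contact_force: [-0.0, 0.1, -1.8]
opening: 0.307
finger_force: 62.1
time: 9.28
eef_pos: [0.589, 0.2009, 0.2264]
tcp_rot: [0.776, 0.631, 0.0, 0.0]
contact_force: [0.9, -0.6, -2.8]
opening: 0.31
finger_force: 62.1
time: 9.53
eef_pos: [0.589, 0.2009, 0.2253]
tcp_rot: [0.776, 0.631, -0.0, -0.0]
contact_force: [-0.2, 0.6, -2.1]
opening: 0.304
finger_force: 62.1
```

```bash
for i in 1 2 3; do python3 -m handwheel '[0,0,-0.004,0,0,0,0,0,0,0,0,0,0,0,0,0,0,0]'; done
```

```text
time: 9.78
eef_pos: [0.589, 0.2009, 0.2248]
tcp_rot: [0.776, 0.631, -0.0, -0.0]
contact_force: [-0.9, -0.1, -2.0]
opening: 0.306
finger_force: 62.1
time: 10.03
eef_pos: [0.5891, 0.2009, 0.2245]
tcp_rot: [0.776, 0.631, 0.0, 0.0]
contact_force: [-0.6, -0.3, -1.5]
opening: 0.309
finger_force: 62.2
time: 10.28
eef_pos: [0.5891, 0.2009, 0.2245]
tcp_rot: [0.776, 0.631, 0.0, 0.0]
contact_force: [-2.0, -0.5, 2.7]
opening: 0.308
finger_force: 62.6
```

```bash
python3 -m handwheel '[0,0,0,0,0,0,0,0,0,0,0,0,0,0,0,0,0,0]' 0.307 20; python3 -m handwheel '[0,0,0,0,0,0,0,0,0,0,0,0,0,0,0,0,0,0,0,0,0,0,0,0]' 0.55
python3 - <<'E'
from h import *
shot("wrist","w5");shot("side","s5")
cv2.imwrite("pics/m5.png",np.hstack([cv2.resize(cv2.imread("pics/w5.png"),(400,300)),cv2.resize(cv2.imread("pics/s5.png")[200:350,150:350],(400,300))]))
im,d,c=load("w5"); W=cloud(d,c); q=W[90:400,225:335].reshape(-1,3); q=q[(q[:,2]>.2)&(q[:,2]<.225)]
h=np.array([np.cos(1.361),np.sin(1.361)]);s=(q[:,:2]-[.5888,.2004])@h
print([(round(x,3),round(float(np.median(q[np.abs(s-x)<.003,2])),4)) for x in np.arange(-.04,.045,.01)])
E
```

```text
time: 10.53
eef_pos: [0.5891, 0.201, 0.2244]
tcp_rot: [0.776, 0.631, 0.0, 0.0]
contact_force: [-3.3, -1.0, 4.3]
opening: 0.31
finger_force: 57.0
time: 10.87
eef_pos: [0.5891, 0.2009, 0.2232]
tcp_rot: [0.776, 0.631, 0.0, -0.0]
contact_force: [0.3, -0.0, -0.9]
opening: 0.548
finger_force: 0.0
[(np.float64(-0.04), 0.2072), (np.float64(-0.03), 0.2117), (np.float64(-0.02), 0.2162), (np.float64(-0.01), 0.2185), (np.float64(0.0), 0.218), (np.float64(0.01), 0.2181), (np.float64(0.02), 0.2162), (np.float64(0.03), 0.2113), (np.float64(0.04), 0.2065)]
```

View pics/m5.png

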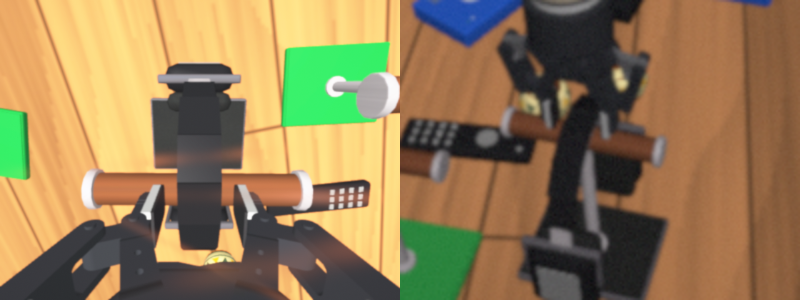

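The headset rests level on the bar, square, with one cup on each side (band in the wrist view at (200,180), bar at y≈188). Next I'll retreat upward and go to the key.

```bash
python3 -m handwheel '[0,0,0.04,0,0,0,0,0,0.08,0,0,0,0,0,0.15,0,0,0,0,0,0.2,0,0,0,0,0,0.2,0,0,0]'
python3 -m handwheel '[0.01,-0.15,0,0,0,0,0.01,-0.22,0,0,0,0,0.01,-0.25,0,0,0,0,0.01,-0.25,0,0,0,0,0.01,-0.25,0,0,0,0]' 0
python3 -m handwheel '[0.01,-0.25,0,0,0,0,0.01,-0.25,0,0,0,0,0.01,-0.25,0,0,0,0,0.01,-0.25,0,0,0,0,0.01,-0.25,0,0,0,0]'
python3 -m handwheel '[0.01,-0.24,0,0,0,0,0.01,-0.19,0,0,0,0,0,-0.11,0,0,0,0,0,-0.043,0,0,0,0,0,0,0,0,0,0]'
python3 -m handwheel '[0,0,-0.15,0,0,0,0,0,-0.2,0,0,0,0,0,-0.2,0,0,0,0,0,-0.2,0,0,0,0,0,-0.1,0,0,0]'
python3 -m handwheel '[0,0,0,0,0,0,0,0,0,0,0,0,0,0,0,0,0,0,0,0,0,0,0,0]'
python3 - <<'E'
from h import *
print(ctrl.get_state()["eef_pos"]); shot("wrist","w6");shot("top","t6")
E
```

```text
time: 11.38
eef_pos: [0.5888, 0.2009, 0.3258]
tcp_rot: [0.776, 0.631, -0.0, -0.0]
contact_force: [1.5, 0.0, 0.4]
opening: 0.552
finger_force: 0.0
time: 11.8
eef_pos: [0.5966, 0.0316, 0.326]
tcp_rot: [0.776, 0.631, 0.001, 0.001]
contact_force: [1.0, 0.1, 0.1]
opening: -0.002
finger_force: 0.0
time: 12.22
eef_pos: [0.604, -0.1565, 0.326]
tcp_rot: [0.776, 0.631, 0.001, 0.001]
contact_force: [0.2, 0.5, 0.1]
opening: -0.001
finger_force: 0.0
time: 12.63
eef_pos: [0.607, -0.2429, 0.3246]
tcp_rot: [0.776, 0.63, 0.0, 0.0]
contact_force: [-0.0, 0.3, 0.3]
opening: -0.002
finger_force: 0.0
time: 13.05
eef_pos: [0.6056, -0.2386, 0.1924]
tcp_rot: [0.775, 0.632, -0.001, -0.003]
contact_force: [0.2, 0.7, -0.5]
opening: -0.002
finger_force: 0.0
time: 13.38
eef_pos: [0.6084, -0.2419, 0.1996]
tcp_rot: [0.776, 0.631, 0.001, 0.002]
contact_force: [-0.0, 0.6, 0.1]
opening: 0.004
finger_force: 0.0
[ 0.60838316 -0.24194504  0.19957797]
```

View pics/w6.png

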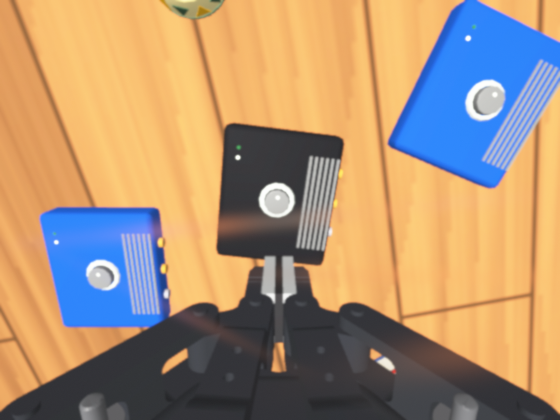

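The wrist view shows the black box with its key at (277,201) and the closed fingertips at (279,275). I'll cast the key's pixel onto the key height.

Run:
```python
from h import *
im,d,c=load("w6"); print(ray(277,201,.04,c)); W=cloud(d,c); q=W[193:209,269:285].reshape(-1,3); print(np.median(q,0))
im0,_,ct=load("top0"); print(ray(360,190.5,.04,ct)); print(ctrl.get_state()["eef_pos"])
im,d,c=load("t6"); W=cloud(d,c)[130:280,140:240].reshape(-1,3); q=W[(W[:,2]>.212)&(W[:,2]<.25)]; r=cv2.minAreaRect(q[:,:2].astype(np.float32)); print("band",r,q[:,2].max())
```

```text
[ 0.60691006 -0.24254869  0.04      ]
[ 0.60663756 -0.24182558  0.04046739]
[ 0.60571463 -0.24314908  0.04      ]
[ 0.60801416 -0.24226179  0.19904358]
band ((0.5897737741470337, 0.2001875340938568), (0.06618908792734146, 0.028424497693777084), 77.83358001708984) 0.22173040455459153
```

```bash
python3 -m handwheel '[-0.006,0,-0.15,0,0,0,0,0,-0.2,0,0,0,0,0,-0.2,0,0,0,0,0,-0.15,0,0,0,0,0,-0.08,0,0,0]';python3 -m handwheel '[0,0,-0.03,0,0,0,0,0,0,0,0,0,0,0,0,0,0,0,0,0,0,0,0,0,0,0,0,0,0,0]'
for i in 1 2 3; do python3 -m handwheel '[0,0,-0.015,0,0,0,0,0,0,0,0,0,0,0,0,0,0,0]' | grep -E 'eef|contact'; done
```

```text
time: 13.9
eef_pos: [0.6048, -0.2414, 0.0769]
tcp_rot: [0.776, 0.631, -0.001, -0.002]
contact_force: [-0.2, 0.0, 0.3]
opening: -0.001
finger_force: 0.0
time: 14.32
eef_pos: [0.6073, -0.2427, 0.0774]
tcp_rot: [0.776, 0.631, 0.001, 0.002]
contact_force: [0.4, -0.4, -0.2]
opening: 0.001
finger_force: 0.0
eef_pos: [0.6061, -0.242, 0.0731]
contact_force: [0.2, 0.2, 0.2]
eef_pos: [0.6059, -0.2419, 0.0703]
contact_force: [-0.2, -0.0, -0.4]
eef_pos: [0.606, -0.2419, 0.0681]
contact_force: [-0.3, -0.3, -0.3]
```

```bash
python3 -m handwheel '[0,0,-0.03,0,0,0,0,0,-0.02,0,0,0,0,0,0,0,0,0,0,0,0,0,0,0]' | grep -E 'eef|contact'
for i in 1 2 3 4; do python3 -m handwheel '[0,0,-0.01,0,0,0,0,0,0,0,0,0,0,0,0,0,0,0]' | grep -E 'eef|contact'; done
```

```text
eef_pos: [0.6058, -0.2418, 0.0603]
contact_force: [0.7, 0.1, -0.6]
eef_pos: [0.6061, -0.2421, 0.0594]
contact_force: [-0.2, 0.3, -0.2]
eef_pos: [0.6064, -0.2421, 0.0583]
contact_force: [-0.1, 0.3, 1.3]
eef_pos: [0.6064, -0.2422, 0.0567]
contact_force: [-0.2, -0.0, 1.7]
eef_pos: [0.6064, -0.2422, 0.0552]
contact_force: [-0.5, -0.4, 2.8]
```

```bash
for i in 1 2 3; do python3 -m handwheel '[0,0,-0.01,0,0,0,0,0,0,0,0,0,0,0,0,0,0,0]' | grep -E 'eef|contact'; done
```

```text
eef_pos: [0.6064, -0.2422, 0.0541]
contact_force: [-0.7, 0.6, 4.8]
eef_pos: [0.6065, -0.2422, 0.054]
contact_force: [-3.8, 1.4, 11.3]
eef_pos: [0.6065, -0.2422, 0.0538]
contact_force: [-6.9, 3.4, 16.7]
```

Bottomed out (17 N, no further travel). Retracting and checking.

```bash
python3 -m handwheel '[0,0,0.05,0,0,0,0,0,0.06,0,0,0,0,0,0.15,0,0,0,0,0,0.2,0,0,0,0,0,0.2,0,0,0]' | grep -E 'time|eef|contact'; python3 -m handwheel '[0,0,0.2,0,0,0,0,0,0.15,0,0,0,0,0,0.05,0,0,0,0,0,0,0,0,0,0,0,0,0,0,0]'| grep -E 'time|eef|contact'; python3 -m handwheel '[0,0,0,0,0,0,0,0,0,0,0,0,0,0,0,0,0,0,0,0,0,0,0,0]'| grep -E 'time|eef|contact'
python3 - <<'E'
from h import *
shot("wrist","w7");shot("top","t7");shot("side","s7")
im,d,c=load("w7"); W=cloud(d,c); k=W[...,2]; 
q=W.reshape(-1,3); q=q[np.hypot(q[:,0]-.6067,q[:,1]+.2424)<.007]; print("key z",np.median(q[:,2]))
im,d,c=load("t7"); W=cloud(d,c)[130:280,140:240].reshape(-1,3); q=W[(W[:,2]>.212)&(W[:,2]<.25)]; print("band",cv2.minAreaRect(q[:,:2].astype(np.float32)))
cv2.imwrite("pics/m7.png",np.hstack([cv2.resize(cv2.imread(f"pics/{n}.png"),(400,300)) for n in("t7","s7")]))
E
```

```text
time: 17.57
eef_pos: [0.6048, -0.2413, 0.1483]
contact_force: [0.7, -0.9, -0.5]
time: 17.98
eef_pos: [0.6055, -0.2417, 0.2079]
contact_force: [-0.9, 1.1, -0.5]
time: 18.32
eef_pos: [0.6056, -0.2418, 0.2078]
contact_force: [0.5, 0.4, -0.7]
key z 0.22775628953555138
band ((0.5897461771965027, 0.20072168111801147), (0.06544484943151474, 0.028292803093791008), 77.54345703125)
```

View pics/m7.png

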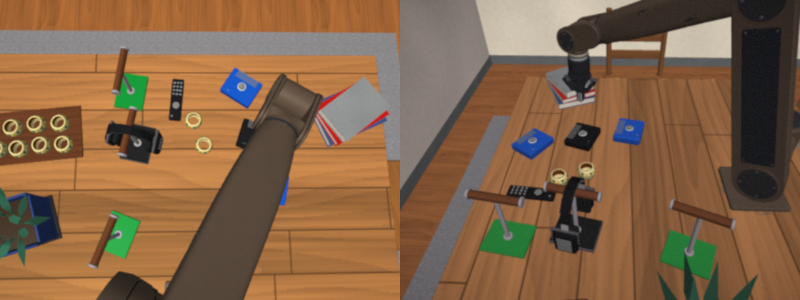

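The headset hangs squarely on the black stand (side view, (573,205)). The key and bystanders look undisturbed. I'll check the key height below the gripper, then hand in.

Run:
```python
from h import *
im,d,c=load("w7"); q=cloud(d,c).reshape(-1,3); q=q[(np.hypot(q[:,0]-.6067,q[:,1]+.2424)<.007)&(q[:,2]<.1)]; z=np.median(q[:,2]); print("key z",z,len(q))
if z>.0385: print(ctrl.sign_off())
```

```text
key z 0.04063090434181912 171
the job is handed in; nothing more can be done
None
```

The headset hangs squarely across the black stand's bar, and the transmitter's power key was then pressed fully down and sprang back to its released height. The job was handed in at about 18.5 s, with the rings and remote not touched and the robot clear of everything.

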